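# Turn the packing guide to the next instrument set

## Robot

A 6-joint arm with a two-finger parallel gripper is mounted at the origin on the work surface. World frame = base frame: x ahead of the robot, y to its left, z up, the work surface at z = 0. Lengths are in mm, angles in rad, forces in N, time in s.
With the tool pointing down it reaches from about 325 to 875 mm from the base axis. Payload 4.4 kg.
Tool frame: the origin (TCP) lies on the centre line of the jaws, within the pads' length; the fingertips stand ahead of it and the grasp point (between the pads) lies 6 mm ahead of it (ctrl.tcp_to_tips is the z of the fingertips in the tool frame, in mm); z points along the fingers, y is the direction in which the jaws open and shut (so a half turn about z gives the same grasp; the last joint's range is limited). The gripper opens to 85 mm and grips with 20 to 120 N. Pads are 22 mm wide; open, the fingers measure 114 mm over their backs; the gripper's body (76 mm by 85 mm) begins 54 mm behind the grasp point. The pads swing forward as they close: fully open they stand 13 mm farther back than shut.
Start: joints at [-1.425, 0.207, 1.542, -0, 1.393, -0.15], TCP at [168.153, -549.866, 256.282] pointing down, gripper open.
Joint ranges: [-2.73, 2.73], [-0.86, 2.22], [0.23, 2.46], [-1.11, 4.25], [0.08, 2.63], [-2.82, 2.82]. Speed limits (rad/s): [2.79, 2.79, 3.14, 3.14, 3.14, 3.14].

## Interface

Orientations are given as a 3x3 rotation matrix whose columns are the frame's x, y, z axes.
In Python, from plant import ctrl, sensors, optics gives the robot as it stands. Calls block until the motion is done:
- ctrl.move_ptp(position, orientation): joint-space move of the TCP to a pose.
- ctrl.move_l(position, rot=None, vel=150, threshold=None): straight line of the TCP; rot=None keeps the orientation; vel is the mean speed in mm/s. With threshold (N) it stops when the force on the tool has changed by that much, and returns True; else False.
- ctrl.set_joints(angles): joint-space move.
- ctrl.gripper_to(opening, force=None): finger opening in mm; force is the grip in N (None keeps the last); returns when the fingers have stopped.
- ctrl.hold(seconds).
- ctrl.solve_ik(position, orientation): joint angles nearest the present ones, or None.
- sensors.read_state(): the state.
- optics.grab_frame(name): name is "side" or "top" or "wrist"; returns (picture, depth): 400x640x3 uint8, red, green, blue; 400x640 float32, mm along the optical axis (not along the pixel's ray), 0 where there is no reading.
- optics.camera_params(name): a dict with "mtx" (3x3 intrinsics, pixels), "k1" (the pictures are not rectified: a ray, as slopes to the right and down, at radius r is drawn at 1 + k1 r^2 times it, then the intrinsics apply), "R" (3x3) and "t" (3): a world point X has camera coordinates R X + t; the wrist camera has in their place "T_tool_cam" (4x4, takes a point from camera to tool coordinates, whose origin is the TCP and whose axes are the flange's). Camera axes: x right, y down, z forward; pixel columns grow to the right and rows downward; lengths in mm; the calibration is good to about 2 mm. A picture is of the moment at which its call begins: read the wrist's pose just before it. camera_params takes no time and is no camera call.
A pose or a line that the arm cannot do raises ctrl.MotionError and nothing moves.
- ctrl.finish_job(): hands the job in, once; it reports no verdict.
The state is a dict: "t": time; "q": joint angles; "qvel": joint speeds; "tau": joint torques, N m; "eef_pos": TCP position; "eef_rot": TCP orientation; "force": force on the tool from outside, world axes, zero at the start; "wrist_torque": the same for the moment, N m; "grip_width": finger opening in mm.
Only numpy, scipy, OpenCV 4.12 (cv2) and the standard library are available. Lean on these libraries where they do the work, as an engineer would, in place of code of your own. Each camera call takes 0.05 s, during which the arm holds its last target.

## Task

Change the packing guide to the next instrument set: push its top leaf, the one with the yellow tab, up and over the spine with your fingertips under the tab, without gripping or flinging it, and press it down until it lies fully flat on the other side. Leave the blue-tabbed leaf beneath it lying where it is, do not disturb the cup, jar, tray and forceps around the stand, and finish clear of everything.

Things in the scene. Friction and masses are not known exactly. Their poses are not given: they have to be found in the camera images.
- stand: Guide stand, fixed: grey/white plinth 210 (x) by 200 (y) mm, deck top at 76 mm. Origin: centre of its underside, at table height; yaw varies. Steel spine tube (10 mm; end cheeks to 96 mm high) along its x at y = 0; the hinge lines run along it. Leaves start on the +y side; the other side is -y, where a fixed pile of turned leaves tops out at 83 mm. Deck edges lie 100 mm from the spine.
- leaf (a joint): Top leaf's hinge angle (rad); hinge line 86 mm above the table. 0: flat on the stand's +y side, 1.57: upright, 3.14 (firm stop): flat on -y. Starts at 0 to 0.4. Stiff hinge (0.16 N m; leaf about 0.12 kg): it stays wherever it is left, so push it all the way (1 to 2 N at the tab). White, rigid, 4 mm thick, 180 mm along the spine, reaching 130 mm out from the hinge line; its tab to 165 mm.
- yellow_tab (a point): Centre of the top leaf's yellow tab (50 mm along the spine, 35 mm outwards, 4 mm thick): 147.5 mm out from the hinge line, at -50 mm along the stand's x; its outer edge is 17.5 mm further out. Turns with the leaf: x along the spine, y outwards, z out of the face that is up at the start. At the start it hangs out past the deck with free air below it down to the table.
- lower_leaf (a joint): Hinge angle (rad) of the leaf beneath, with the same stiff hinge, 80 mm above the table. Starts at 0 (flat on the +y side) and must stay. White, 4 mm thick, 180 mm along the spine, reaching 128 mm out, plus its blue tab.
- blue_tab (a point): Centre of the lower leaf's blue tab (50 mm along the spine, reaching to 165 mm from the hinge line, 4 mm thick), at +50 mm along the stand's x and 147.5 mm from the hinge line.
- gallipot_mid (a point): Centre, half-way up, of a loose open steel cup, 68 mm wide, 50 mm tall, standing on the table near the stand. Bystander.
- jar_mid (a point): Centre, half-way up, of a loose white jar with blue cap, 56 mm wide, 75 mm tall, standing on the table near the stand. Bystander.
- tray_mid (a point): Centre, half-way up, of a loose shallow aluminium tray, 180 by 100 mm (its x, y), 30 mm tall, on the table beside the stand, on its -y side. Bystander.
- forceps: Loose steel forceps lying on the table, 146 mm long along its x, 22 mm wide, 6 mm tall; origin at the centre of its underside. Bystander.

How it is judged:
By the outcome, as a careful person would: the job done as asked, in the order asked, and still so for the second after the job is handed in, with the robot touching nothing.
It also fails if it takes over 48 s, if anything falls off the work surface, if the arm or the gripper's body presses on something with over 40 N, if the wrist force passes 120 N, or if a joint passes its speed limit or range.

## Working session

There is one attempt and no reset: what is moved stays moved. The work goes in short steps, each a Python script; the robot and the scene stay as the last script left them, time stands still between calls to the robot, and variables do not carry over. Pictures are saved under pics/ and viewed, and the job is handed in when it is done.

```bash
ls; mkdir -p pics; cat > a.py <<'E'
from plant import ctrl, sensors, optics
import cv2, numpy as np
for n in ["side","top"]:
    p,d=optics.grab_frame(n); cv2.imwrite(f"pics/{n}0.png",p[:,:,::-1]); np.save(f"{n}0.npy",d); cv2.imwrite(f"{n}0_raw.png",p[:,:,::-1])
    print(n,optics.camera_params(n), (d>0).mean())
s=sensors.read_state(); print(s['t'],ctrl.tcp_to_tips,s['grip_width'],s['eef_rot'])
print(optics.camera_params("wrist"))
E
python3 a.py
```

```text
pics
side {'mtx': array([[476.16087724,   0.        , 315.25792907],
       [  0.        , 476.16087724, 206.05379138],
       [  0.        ,   0.        ,   1.        ]]), 'k1': -0.08991653485486535, 'R': array([[-0.93097427, -0.36459466, -0.01891168],
       [-0.20082829,  0.55468822, -0.80745835],
       [ 0.30488508, -0.74792494, -0.58962138]]), 't': array([491.45942203, 208.4986858 , 934.84112069])} 0.9960390625
top {'mtx': array([[512.08143995,   0.        , 321.27451739],
       [  0.        , 512.08143995, 196.1398763 ],
       [  0.        ,   0.        ,   1.        ]]), 'k1': -0.018140218582672507, 'R': array([[ 1.61686171e-02, -9.99868943e-01, -8.19762625e-04],
       [-9.98931739e-01, -1.61179548e-02, -4.33081198e-02],
       [ 4.32892311e-02,  1.51911931e-03, -9.99061427e-01]]), 't': array([ -68.38677325,  558.06387051, 1004.2772819 ])} 0.995921875
0.1 25.0 85.3873637411384 [[ 9.56274347e-01  2.92470985e-01 -3.10979271e-04]
 [ 2.92470997e-01 -9.56272221e-01  2.03857315e-03]
 [ 2.98842658e-04 -2.04038762e-03 -9.99997874e-01]]
{'mtx': array([[327.16523131,   0.        , 320.64472089],
       [  0.        , 327.16523131, 200.61426969],
       [  0.        ,   0.        ,   1.        ]]), 'k1': -0.04416746951444914, 'T_tool_cam': array([[-8.13571654e-04, -9.65749893e-01, -2.59473470e-01,
         6.44314730e+01],
       [ 9.99999331e-01, -5.72460723e-04, -1.00479339e-03,
        -5.74126944e-01],
       [ 8.21840739e-04, -2.59474114e-01,  9.65749713e-01,
        -1.17320791e+02],
       [ 0.00000000e+00,  0.00000000e+00,  0.00000000e+00,
         1.00000000e+00]])}
```

View pics/side0.png

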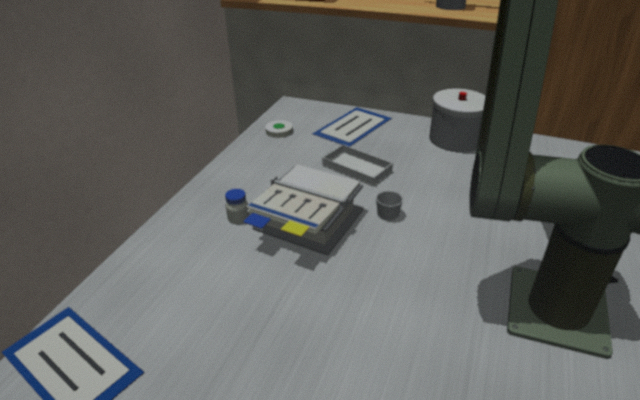

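View pics/top0.png

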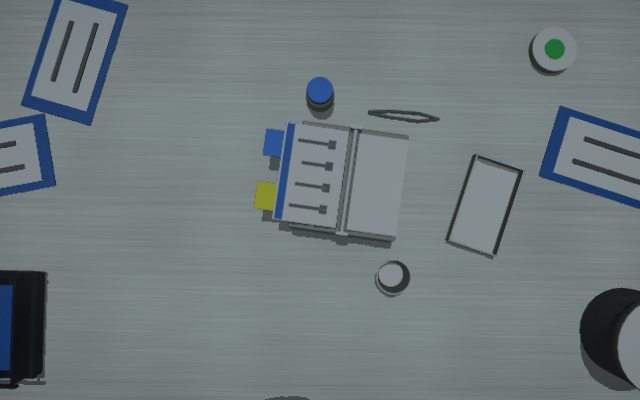

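The top view shows the spine running from about (355,128) to (342,235). The yellow tab is at (266,196), blue tab (273,142), cup (393,277), jar (320,92), tray (484,205) and forceps (404,116). Next I'll turn these into positions.

```bash
cat > u.py <<'E'
import cv2, numpy as np
from plant import optics
def ray(n,uv):
    P=optics.camera_params(n); K=P['mtx']
    # distorted = s*(1+k1 r^2)
    x=cv2.undistortPoints(np.array(uv,float).reshape(-1,1,2),K,np.array([P['k1'],0,0,0.]))[:,0]
    d=np.c_[x,np.ones(len(x))]
    return P,d
def bydepth(n,uv,D):
    P,d=ray(n,uv); uv=np.array(uv).round().astype(int).reshape(-1,2)
    z=D[uv[:,1],uv[:,0]]
    return (d*z[:,None]-P['t'])@P['R']
def byplane(n,uv,h):
    P,d=ray(n,uv); C=-P['R'].T@P['t']; w=d@P['R']
    return C+w*((h-C[2])/w[:,2])[:,None]
E
cat > b.py <<'E'
from u import *
im=cv2.imread("top0_raw.png"); D=np.load("top0.npy"); hsv=cv2.cvtColor(im,cv2.COLOR_BGR2HSV)
V,U=np.mgrid[0:400,0:640]
W=bydepth("top",np.c_[U.ravel(),V.ravel()],D).reshape(400,640,3)
np.save("W.npy",W)
Y=cv2.inRange(hsv,(22,120,60),(38,255,255)); B=cv2.inRange(hsv,(100,120,60),(130,255,255))
for nm,M,box in [("Y",Y,(240,170,290,225)),("Btab",B,(255,120,284,165)),("cap",B,(300,70,340,115))]:
    m=np.zeros_like(M); x0,y0,x1,y1=box; m[y0:y1,x0:x1]=M[y0:y1,x0:x1]
    p=W[m>0]; c,_=cv2.findContours(m,0,2); c=max(c,key=cv2.contourArea); r=cv2.minAreaRect(c)
    print(nm,(m>0).sum(),p.mean(0).round(1),np.median(p[:,2]),r)
    h=np.median(p[:,2]); print(byplane("top",cv2.boxPoints(r),h).round(1))
    m2=cv2.erode(m,np.ones((3,3))); p=W[m2>0]; A=np.c_[p[:,:2]-p[:,:2].mean(0),np.ones(len(p))]; print(" plane",np.linalg.lstsq(A,p[:,2],rcond=None)[0])
for uv in [(300,150),(300,180),(300,210),(330,150),(335,200),(349,180),(380,150),(380,220),(290,130),(400,140),(484,205),(393,277),(404,116),(200,300)]:
    print(uv,W[uv[1],uv[0]].round(1))
E
python3 b.py
python3 -c "
import cv2
a=cv2.imread('top0_raw.png')[80:300,240:530]; cv2.imwrite('pics/topc.png',cv2.resize(a,None,fx=2.7,fy=2.7,interpolation=2)) "
```

```text
Y 524 [554.7  42.7  99.5] 98.10311999367806 ((264.91998291015625, 195.5599822998047), (19.233304977416992, 27.15290069580078), 8.13010311126709)
[[532.5  63.2  98.1]
 [581.5  57.3  98.1]
 [577.1  22.6  98.1]
 [528.1  28.6  98.1]]
 plane [ -0.51255261  -2.12419335 100.34142045]
Btab 490 [652.9  30.7  85.3] 83.29841684406588 ((273.0699768066406, 142.50999450683594), (17.819091796875, 26.4457950592041), 8.130102157592773)
[[631.8  50.9  83.3]
 [680.7  45.   83.3]
 [676.5  12.1  83.3]
 [627.6  18.1  83.3]]
 plane [-1.34621645 -2.09750313 85.77045374]
cap 538 [755.7 -52.5  78.9] 76.39146731048035 ((319.5, 89.5), (25.0, 25.0), 90.0)
[[780.  -29.   76.4]
 [780.8 -76.   76.4]
 [733.3 -76.7  76.4]
 [732.5 -29.8  76.4]]
 plane [-2.02011116e+00 -6.45427486e-02  7.86348252e+01]
(300, 150) [639.4 -19.2  95.2]
(300, 180) [584.5 -20.1  93.8]
(300, 210) [529.6 -21.2  96.4]
(330, 150) [641.1 -74.2  88.4]
(335, 200) [549.  -84.7  91.4]
(349, 180) [ 586.  -109.8   92.1]
(380, 150) [ 643.6 -167.1   81.7]
(380, 220) [ 513.8 -168.4   83.1]
(290, 130) [ 6.750e+02 -5.000e-01  1.003e+02]
(400, 140) [ 662.2 -203.5   85.6]
(484, 205) [ 546.9 -385.1    5. ]
(393, 277) [ 401.4 -203.9    8.6]
(404, 116) [ 7.245e+02 -2.240e+02  6.000e-01]
(200, 300) [348.6 178.8   1.4]
```

View pics/topc.png

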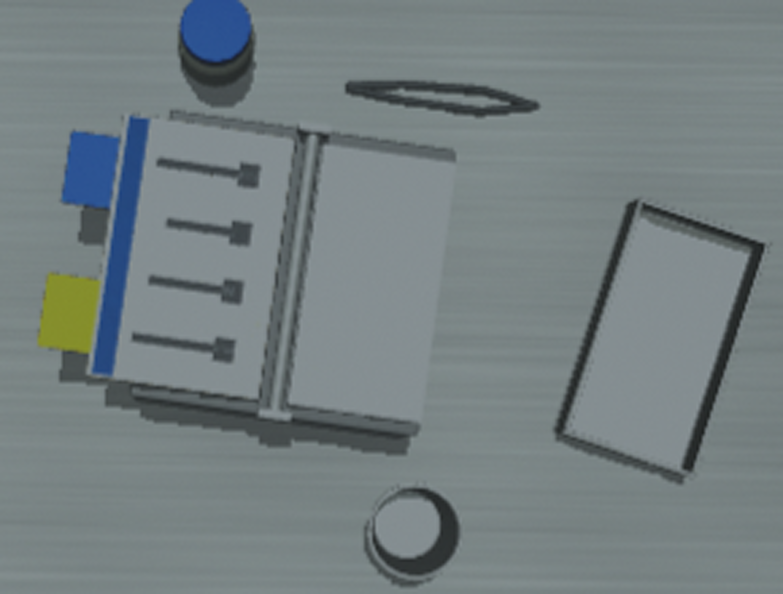

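```bash
cat > c.py <<'E'
from u import *
o=lambda x,y:(240+(x+.5)/2.7-.5,80+(y+.5)/2.7-.5)
# spine tube ends (tube axis line, top z 91) 
sp=byplane("top",[o(314,132),o(276,413)],95); print("spine",sp.round(1))
d=sp[0]-sp[1]; print("yaw spine",np.arctan2(d[1],d[0]), np.hypot(*d[:2]))
# pile outer edge
e=byplane("top",[o(455,151),o(419,424)],80);d=e[0]-e[1];print("pile edge",e.round(1),np.arctan2(d[1],d[0]))
# leaf outer edge 
e=byplane("top",[o(124,117),o(88,374)],94);d=e[0]-e[1];print("leaf edge",e.round(1),np.arctan2(d[1],d[0]),np.hypot(*d[:2]))
W=np.load("W.npy")
c=sp.mean(0)[:2]; yaw=-0.125
X=np.array([np.cos(yaw),np.sin(yaw)]);Yv=np.array([-X[1],X[0]])
s=(W[...,:2]-c)@np.c_[X,Yv]
for lo in range(-95,180,15):
    for (a,b) in [(-72,-30),(30,72)]:
        m=(s[...,0]>a)&(s[...,0]<b)&(s[...,1]>lo)&(s[...,1]<lo+8)&(W[...,2]>60)
        print(lo+4,a,m.sum(),np.median(W[...,2][m]).round(1) if m.sum() else None,end=' | ')
    print()
cup=byplane("top",[o(413,533)],50);print("cup rim",cup.round(1))
t=byplane("top",[o(635,200),o(763,245),o(689,470),o(557,433)],30);print("tray",t.mean(0).round(1))
f=byplane("top",[o(346,87),o(538,104)],3);print("forceps",f.round(1))
for n,p in [("cup",cup[0]),("tray",t.mean(0)),("forc",f.mean(0)),("jar",np.array([756,-52.5,0])),("Y",np.array([554.8,42.9,0])),("B",np.array([654.1,31.5,0]))]:
    print(n,((p[:2]-c)@np.c_[X,Yv]).round(1))
# side view tabs
im=cv2.imread("side0_raw.png");hsv=cv2.cvtColor(im,cv2.COLOR_BGR2HSV);D=np.load("side0.npy")
for nm,lo,hi,box in [("Y",(22,120,60),(38,255,255),(275,210,315,245)),("B",(100,120,60),(130,255,255),(240,210,272,232))]:
    M=cv2.inRange(hsv,lo,hi);m=np.zeros_like(M);x0,y0,x1,y1=box;m[y0:y1,x0:x1]=M[y0:y1,x0:x1]
    v,u=np.nonzero(m);P=bydepth("side",np.c_[u,v],D);print(nm,len(P),np.median(P,0).round(1),P.mean(0).round(1)); print(byplane("side",[(u.mean(),v.mean())],96 if nm=="Y" else 82).round(1))
E
python3 c.py
```

```text
spine [[ 680.5 -121.1   95. ]
 [ 489.7  -98.1   95. ]]
yaw spine -0.12030769001693985 192.20318758274547
pile edge [[ 671.6 -219.5   80. ]
 [ 483.4 -196.5   80. ]] -0.12158609657132627
leaf edge [[688.9   8.2  94. ]
 [513.9  29.1  94. ]] -0.11895142158965535 176.27779764922653
-91 -72 101 84.5 | -91 30 95 84.5 | 
-76 -72 101 84.3 | -76 30 98 84.2 | 
-61 -72 101 84.2 | -61 30 98 84.5 | 
-46 -72 98 84.5 | -46 30 96 84.5 | 
-31 -72 97 84.0 | -31 30 98 84.1 | 
-16 -72 98 84.1 | -16 30 97 84.5 | 
-1 -72 95 91.7 | -1 30 95 91.3 | 
14 -72 95 89.1 | 14 30 95 89.7 | 
29 -72 100 91.1 | 29 30 96 91.0 | 
44 -72 99 92.1 | 44 30 100 92.5 | 
59 -72 99 92.8 | 59 30 96 93.0 | 
74 -72 100 94.0 | 74 30 100 93.9 | 
89 -72 104 94.7 | 89 30 101 94.9 | 
104 -72 104 95.6 | 104 30 101 95.6 | 
119 -72 102 96.7 | 119 30 103 96.8 | 
134 -72 103 97.7 | 134 30 83 83.2 | 
149 -72 100 97.9 | 149 30 94 83.4 | 
164 -72 62 98.8 | 164 30 62 82.8 | 
179 -72 0 None | 179 30 0 None | 
cup rim [[ 405.8 -197.4   50. ]]
tray [ 547.4 -378.3   30. ]
forceps [[ 731.1 -150.5    3. ]
 [ 720.7 -294.3    3. ]]
cup [-167.  -109.5]
tray [  -3.9 -271.3]
forc [153.8 -94.4]
jar [162.4  77.9]
Y [-49.1 147.5]
B [ 50.9 148.6]
Y 254 [554.6  47.9  94.6] [551.5  54.5 100.9]
[[553.9  49.   96. ]]
B 243 [652.4  33.   79.9] [650.5  37.1  84.2]
[[652.   34.6  82. ]]
```

```bash
cat > g.py <<'E'
import numpy as np
from plant import ctrl, sensors, optics
C=np.array([585.1,-109.6,0]); yaw=-0.120
S=np.array([[np.cos(yaw),-np.sin(yaw),0],[np.sin(yaw),np.cos(yaw),0],[0,0,1]])
def world(p): return C+S@np.asarray(p,float)
def rotx(a):
    c,s=np.cos(a),np.sin(a); return np.array([[1,0,0],[0,c,-s],[0,s,c]])
def rotz(a):
    c,s=np.cos(a),np.sin(a); return np.array([[c,-s,0],[s,c,0],[0,0,1]])
def frame(tilt,psi,roll):
    """tool orientation in stand frame; tilt=0: points -y (turned psi toward +x), horizontal; tilt about stand x up to pi/2: down"""
    z=np.array([0,-1,0.]); x=np.array([0,0,1.]); y=np.cross(z,x)
    R=np.c_[x,y,z]@rotz(roll)
    return S@rotx(tilt)@rotz(psi)@R
E
cat > d.py <<'E'
from g import *
import warnings
np.set_printoptions(precision=2,suppress=True)
for psi in [0,.4,.8,1.2]:
  for roll in [0,np.pi/2,np.pi,-np.pi/2]:
    out=[]
    for tilt,r,th in [(0,138,0.06-.09),(.4,138,.46),(.8,138,.86),(1.2,138,1.26),(1.57,138,1.6),(1.57,138,2.2),(1.57,138,2.7),(1.57,138,3.1)]:
        tip=np.array([-50,r*np.cos(th)+13*np.sin(th),86+r*np.sin(th)-13*np.cos(th)])
        R=frame(tilt,psi,roll)
        tcp=world(tip)-25*R[:,2]
        try: q=ctrl.solve_ik(tcp,R)
        except Exception as e: q=None
        out.append(None if q is None else np.array(q).round(2))
    print("psi",psi,"roll",round(roll,2),sum(o is not None for o in out)); 
    if out[0] is not None:
        for o in out: print("   ",o)
E
python3 d.py
```

```text
psi 0 roll 0 5
psi 0 roll 1.57 7
psi 0 roll 3.14 7
psi 0 roll -1.57 7
psi 0.4 roll 0 5
psi 0.4 roll 1.57 6
psi 0.4 roll 3.14 6
psi 0.4 roll -1.57 6
psi 0.8 roll 0 5
psi 0.8 roll 1.57 3
psi 0.8 roll 3.14 5
psi 0.8 roll -1.57 5
psi 1.2 roll 0 8
    [ 0.32  0.87  2.15  3.96  1.48 -1.66]
    [ 0.27  0.5   2.28  3.95  1.17 -1.45]
    [ 0.09  0.16  2.39  3.8   0.8  -1.17]
    [-0.24 -0.12  2.46  3.19  0.42 -0.43]
    [-0.59 -0.2   2.46  2.1   0.51  0.79]
    [-0.86 -0.07  2.42  1.92  0.73  0.8 ]
    [-0.98  0.15  2.37  1.95  0.87  0.62]
    [-1.02  0.35  2.33  2.03  0.95  0.44]
psi 1.2 roll 1.57 8
    [ 0.32  0.87  2.15  3.96  1.48 -0.09]
    [0.27 0.5  2.28 3.95 1.17 0.12]
    [0.09 0.16 2.39 3.8  0.8  0.4 ]
    [-0.24 -0.12  2.46  3.19  0.42  1.14]
    [-0.59 -0.2   2.46  2.1   0.51  2.37]
    [-0.86 -0.07  2.42  1.92  0.73  2.38]
    [-0.98  0.15  2.37  1.95  0.87  2.19]
    [-1.02  0.35  2.33  2.03  0.95  2.01]
psi 1.2 roll 3.14 8
    [0.32 0.87 2.15 3.96 1.48 1.48]
    [0.27 0.5  2.28 3.95 1.17 1.69]
    [0.09 0.16 2.39 3.8  0.8  1.98]
    [-0.24 -0.12  2.46  3.19  0.42  2.71]
    [-0.59 -0.2   2.46  2.1   0.51 -2.35]
    [-0.86 -0.07  2.42  1.92  0.73 -2.34]
    [-0.98  0.15  2.37  1.95  0.87 -2.53]
    [-1.02  0.35  2.33  2.03  0.95 -2.71]
psi 1.2 roll -1.57 6
```

```bash
cat > fit.py <<'E'
from g import *
from scipy.optimize import least_squares
from scipy.spatial.transform import Rotation as Ro
rng=np.random.default_rng(0)
Q=[];P=[];RR=[]
s=sensors.read_state(); 
for i in range(600):
    p=np.array([rng.uniform(350,750),rng.uniform(-400,350),rng.uniform(60,400)])
    R=Ro.from_euler('zyx',[rng.uniform(-3,3),rng.uniform(-1.4,1.4),np.pi+rng.uniform(-.8,.8)]).as_matrix()
    try:q=ctrl.solve_ik(p,R)
    except Exception: q=None
    if q is not None: Q.append(q);P.append(p);RR.append(R)
print(len(Q)); Q=np.array(Q);P=np.array(P);RR=np.array(RR)
from kin import fk
def res(v):
    out=[]
    for q,p,R in zip(Q,P,RR):
        T,r=fk(q,v); out+=list((T-p)); out+=list(100*(r-R).ravel())
    return np.array(out)
x0=[0,300,400,0,400,200,0,np.pi,0,0]
best=None
for s5 in [1]:
    sol=least_squares(res,x0); print(sol.x.round(3), np.abs(sol.fun).max())
np.save("kin.npy",sol.x)
E
cat > kin.py <<'E'
import numpy as np
from scipy.spatial.transform import Rotation as Ro
from scipy.optimize import least_squares
LO=np.array([-2.73,-.86,.23,-1.11,.08,-2.82]);HI=np.array([2.73,2.22,2.46,4.25,2.63,2.82])
def ry(a): return Ro.from_euler('y',a).as_matrix()
def rz(a): return Ro.from_euler('z',a).as_matrix()
def fk(q,v,full=False):
    a1,h,L1,e,L2,d,yo,r6,a5,o2=v
    R=rz(q[0]); p=np.array([0,0,h])+R@[a1,0,0]
    R=R@ry(q[1]+o2); p=p+R@[0,0,L1]; el=p
    R=R@ry(q[2]); p=p+R@[e,0,L2]; w=p
    R=R@rz(q[3])@ry(q[4]); p=p+R@[a5,yo,d]
    R=R@rz(q[5]+r6)
    return (p,R,el,w) if full else (p,R)
def ik(p,R,q0,v):
    def f(q):
        P,r=fk(q,v); return np.r_[(P-p),200*(r-R).ravel(),0.02*(q-q0)]
    s=least_squares(f,np.clip(q0,LO+1e-3,HI-1e-3),bounds=(LO,HI))
    P,r=fk(s.x,v)
    return s.x,np.linalg.norm(P-p),np.abs(r-R).max()
E
python3 fit.py
```

```text
458
[-1.51570e+01  2.90125e+02  4.57692e+02  1.06065e+02  5.25903e+02
  2.94152e+02  6.21360e+01  1.57100e+00  1.12250e+01 -1.30000e-02] 149.00044470171622
```

```bash
cat >> fit.py <<'E'
r=sol.fun.reshape(-1,12); print(np.abs(r).max(0).round(2)); print(np.median(np.abs(r),0).round(2))
import itertools
for s4,s6 in itertools.product([1,-1],[1,-1]):
    e=[]
    for q,R in zip(Q,RR):
        M=rz_(q[0])@ry_(q[1]+q[2])@rz_(s4*q[3])@ry_(q[4])@rz_(s6*q[5]); e.append(M.T@R)
    e=np.array(e); print(s4,s6,e.std(0).max(), e.mean(0).round(2).tolist())
E
sed -i 's/^from kin import fk/from kin import fk,ry as ry_,rz as rz_/' fit.py; python3 fit.py
```

```text
458
[-1.51570e+01  2.90125e+02  4.57692e+02  1.06065e+02  5.25903e+02
  2.94152e+02  6.21360e+01  1.57100e+00  1.12250e+01 -1.30000e-02] 149.00044470171622
[ 90.81 149.    57.4    1.29   1.25   1.35   1.16   1.3    1.09   1.36
   1.36   1.34]
[11.83 27.67 23.63  0.49  0.43  0.87  0.13  0.13  0.27  0.74  0.63  0.67]
1 1 4.0499606426243013e-16 [[0.0, -1.0, 0.0], [1.0, 0.0, 0.0], [-0.0, 0.0, 1.0]]
1 -1 0.7380589984194084 [[-0.01, 0.08, 0.0], [-0.08, -0.01, -0.0], [-0.0, 0.0, 1.0]]
-1 1 0.46795094955279265 [[-0.02, -0.62, -0.03], [0.65, -0.03, 0.01], [-0.02, 0.02, 0.67]]
-1 -1 0.6263092068544619 [[-0.03, -0.08, -0.02], [-0.25, -0.03, 0.02], [-0.02, 0.02, 0.67]]
```

```bash
cat > kin.py <<'E'
import numpy as np
from scipy.spatial.transform import Rotation as Ro
from scipy.optimize import least_squares
LO=np.array([-2.73,-.86,.23,-1.11,.08,-2.82]);HI=np.array([2.73,2.22,2.46,4.25,2.63,2.82])
def ry(a): c,s=np.cos(a),np.sin(a); return np.array([[c,0,s],[0,1,0],[-s,0,c]])
def rz(a): c,s=np.cos(a),np.sin(a); return np.array([[c,-s,0],[s,c,0],[0,0,1]])
def chain(q):
    R=[np.eye(3)]
    for k,a in zip("zyyzyz",q): R.append(R[-1]@(rz(a) if k=="z" else ry(a)))
    return R
E0=rz(np.pi/2)
def fk(q,v,full=False):
    R=chain(q); pts=np.cumsum([r@o for r,o in zip(R,v.reshape(7,3))],0)
    return (pts[-1],R[-1]@E0,pts) if full else (pts[-1],R[-1]@E0)
def ik(p,R,q0,v):
    def f(q):
        P,r=fk(q,v); return np.r_[(P-p),200*(r-R).ravel()]
    s=least_squares(f,np.clip(q0,LO+.005,HI-.005),bounds=(LO,HI))
    P,r=fk(s.x,v)
    return s.x,np.linalg.norm(P-p),np.abs(r-R).max()
E
sed -i '/^from kin/,$d' fit.py; cat >> fit.py <<'E'
from kin import *
A=np.vstack([np.hstack(chain(q)) for q in Q]); x,*_=np.linalg.lstsq(A,P.ravel(),rcond=None)
print(np.abs(A@x-P.ravel()).max()); print(x.reshape(7,3).round(1)); np.save("kin.npy",x)
print(fk(s['q'],x), s['eef_pos'])
E
python3 fit.py
```

```text
458
1.7053025658242404e-12
[[ -0.    0.  141.3]
 [ -0.   28.7 141.4]
 [  0.   28.7 455. ]
 [ 94.1  28.7 249.8]
 [  0.    0.  249.8]
 [  0.    0.  145.5]
 [ -0.   -0.  145.5]]
(array([ 168.05837398, -549.23205809,  255.24125296]), array([[ 9.56274347e-01,  2.92470985e-01, -3.10979271e-04],
       [ 2.92470997e-01, -9.56272221e-01,  2.03857315e-03],
       [ 2.98842658e-04, -2.04038762e-03, -9.99997874e-01]])) [ 168.05837398 -549.23205809  255.24125296]
```

```bash
cat > plan.py <<'E'
from g import *
from kin import *
np.set_printoptions(precision=2,suppress=True)
v=np.load("kin.npy")
def pose(th,tilt,psi,r,off,xt,roll=0):
    tip=np.array([xt,r*np.cos(th)+off*np.sin(th),86+r*np.sin(th)-off*np.cos(th)])
    R=frame(tilt,psi,roll); return world(tip)-25*R[:,2],R
def run(prof,roll=0,verbose=True,q0=None):
    q=q0; out=[]
    for th,tilt,psi,r,off,xt in prof:
        p,R=pose(th,tilt,psi,r,off,xt,roll)
        q,e,er=ik(p,R,q,v); pts=fk(q,v,True)[2]
        out.append((q,e,er,pts))
        if verbose: print(f"{th:.2f} {tilt:.2f} {psi:.2f}",q,round(e,2),round(er,3),"margin",np.minimum(q-LO,HI-q).min().round(2),"elbow",pts[2].round(0),"wrist",pts[4].round(0))
    return out
def prof(psi0,psi1,tmax,n=16,r=148,xt=-45):
    for th in np.linspace(-.03,np.pi,n):
        s=np.clip(th/1.7,0,1)
        yield th,max(0,min(th,tmax)),psi0+(psi1-psi0)*s,r,13,xt
if __name__=="__main__":
    for psi0,psi1,tm in [(1.2,.4,1.5),(1.4,.4,1.5),(1.57,.3,1.5),(1.1,.6,1.3),(1.3,.8,1.4)]:
        print(psi0,psi1,tm); run(prof(psi0,psi1,tm),q0=np.array([.32,.87,2.15,3.9,1.48,-1.66]))
E
python3 plan.py
```

```text
1.2 0.4 1.5
-0.03 0.00 1.20 [ 0.34  0.87  2.13  3.98  1.47 -1.68] 0.0 0.0 margin 0.27 elbow [308. 171. 577.] wrist [279. 191.  69.]
0.18 0.18 1.11 [ 0.39  0.7   2.14  4.14  1.32 -1.66] 0.0 0.0 margin 0.11 elbow [250. 164. 630.] wrist [293. 213. 125.]
0.39 0.39 1.02 [ 0.37  0.51  2.17  4.25  1.14 -1.64] 4.67 0.026 margin 0.0 elbow [187. 134. 679.] wrist [304. 210. 190.]
0.60 0.60 0.92 [ 0.28  0.32  2.23  4.25  0.94 -1.58] 16.34 0.087 margin 0.0 elbow [123.  95. 714.] wrist [306. 177. 246.]
0.82 0.82 0.82 [ 0.15  0.14  2.28  4.25  0.69 -1.53] 27.69 0.14 margin 0.0 elbow [ 56.  66. 733.] wrist [306. 133. 294.]
1.03 1.03 0.72 [-0.02 -0.01  2.31  4.25  0.4  -1.48] 38.79 0.186 margin 0.0 elbow [ -2.  58. 738.] wrist [305.  79. 333.]
1.24 1.24 0.62 [-0.22 -0.11  2.32  4.25  0.08 -1.43] 48.29 0.242 margin 0.0 elbow [-36.  67. 735.] wrist [307.  19. 361.]
1.45 1.45 0.52 [-0.25 -0.09  2.31  4.25  0.08 -1.3 ] 62.43 0.301 margin 0.0 elbow [-24.  65. 736.] wrist [313.   9. 358.]
1.66 1.50 0.42 [-0.3  -0.06  2.3   4.25  0.08 -1.32] 74.16 0.377 margin 0.0 elbow [-10.  63. 737.] wrist [319.  -8. 354
[... 7984 characters left out ...]
.31  4.25  0.08 -1.42] 32.47 0.18 margin 0.0 elbow [-30.  75. 734.] wrist [308. -33. 370.]
2.30 1.40 0.80 [-0.43 -0.09  2.29  4.25  0.08 -1.44] 31.48 0.206 margin 0.0 elbow [-12.  69. 736.] wrist [314. -50. 363.]
2.51 1.40 0.80 [-0.47 -0.04  2.28  4.25  0.08 -1.47] 29.97 0.223 margin 0.0 elbow [ 10.  59. 737.] wrist [321. -66. 354.]
2.72 1.40 0.80 [-0.76 -0.04  2.22  1.04  0.39  1.57] 0.0 0.0 margin 0.24 elbow [ 25.  56. 737.] wrist [ 304. -169.  376.]
2.93 1.40 0.80 [-0.79  0.04  2.22  1.23  0.38  1.34] 0.0 0.0 margin 0.24 elbow [ 52.  29. 737.] wrist [ 303. -181.  347.]
3.14 1.40 0.80 [-0.8   0.12  2.23  1.45  0.37  1.09] 0.0 0.0 margin 0.23 elbow [ 80.   0. 734.] wrist [ 302. -187.  316.]
```

```bash
cat > p2.py <<'E'
from plan import *
def score(o): return max(x[1] for x in o), min(np.minimum(x[0]-LO,HI-x[0]).min() for x in o)
print("A")
for psi in [1.1,1.2,1.3,1.4,1.57]:
  for x in [-45,-35]:
    P=[(th,max(th,0),psi,150,13,x) for th in np.linspace(-.1,1.1,9)]
    o=run(P,q0=np.array([.32,.87,2.15,3.9,1.48,-1.66]),verbose=False); print(psi,x,"errs",np.array([a[1] for a in o]).round(1),"marg",score(o)[1].round(2))
print("B")
seed=sensors.read_state()['q']
for roll in [0,np.pi/2,-np.pi/2,np.pi]:
  for psi in [-.3,0,.3,.6]:
    P=[(th,min(th,1.57),psi,150,13,-50) for th in np.linspace(3.14,.7,13)]
    for q6 in [0]:
      q0=np.array([-.5,.3,1.7,-.0,1.1,0]); o=run(P,q0=q0,roll=roll,verbose=False); print(round(roll,2),psi,"errs",np.array([a[1] for a in o]).round(0),"m",np.array([np.minimum(x[0]-LO,HI-x[0]).min() for x in o]).round(2))
E
python3 p2.py
```

```text
A
1.1 -45 errs [0. 0. 0. 0. 0. 0. 0. 0. 0.] marg 0.07
1.1 -35 errs [0. 0. 0. 0. 0. 0. 0. 0. 0.] marg 0.08
1.2 -45 errs [0. 0. 0. 0. 0. 0. 0. 0. 0.] marg 0.04
1.2 -35 errs [0. 0. 0. 0. 0. 0. 0. 0. 0.] marg 0.06
1.3 -45 errs [0. 0. 0. 0. 0. 0. 0. 0. 0.] marg 0.0
1.3 -35 errs [0. 0. 0. 0. 0. 0. 0. 0. 0.] marg 0.02
1.4 -45 errs [0.  0.  0.  0.  0.  0.  0.  0.  8.3] marg 0.0
1.4 -35 errs [0. 0. 0. 0. 0. 0. 0. 0. 0.] marg 0.0
1.57 -45 errs [0.  0.  0.  0.  0.  0.  0.  2.3 9.2] marg 0.0
1.57 -35 errs [0.  0.  0.  0.  0.  0.  0.  0.  0.8] marg 0.0
B
0 -0.3 errs [ 0.  0.  0.  0.  0.  2.  6. 11. 19. 36. 51. 66. 87.] m [0.07 0.06 0.05 0.04 0.01 0.   0.   0.   0.   0.   0.   0.   0.  ]
0 0 errs [ 0.  0.  0.  0.  0.  0.  2.  6. 14. 31. 47. 62. 74.] m [0.16 0.15 0.13 0.11 0.07 0.03 0.   0.   0.   0.   0.   0.   0.  ]
0 0.3 errs [ 0.  0.  0.  0.  0.  0.  0.  0.  7. 25. 41. 57. 70.] m [0.38 0.35 0.32 0.27 0.21 0.15 0.08 0.01 0.   0.   0.   0.   0.  ]
0 0.6 errs [ 0.  0.  0.  0.  0.  0.  0.  0.  0. 16. 33. 50. 65.] m [0.38 0.39 0.39 0.4  0.4  0.4  0.32 0.21 0.02 0.   0.   0.   0.  ]
1.57 -0.3 errs [0
[... 771 characters left out ...]
. 0. 0. 0.] m [0.58 0.59 0.61 0.62 0.62 0.63 0.63 0.62 0.62 0.61 0.54 0.32 0.15]
-1.57 0.6 errs [0. 0. 0. 0. 0. 0. 0. 0. 0. 0. 0. 0. 7.] m [0.38 0.39 0.39 0.4  0.4  0.4  0.4  0.4  0.39 0.39 0.33 0.05 0.  ]
3.14 -0.3 errs [0. 0. 0. 0. 0. 0. 0. 0. 0. 0. 0. 0. 0.] m [0.99 0.99 1.   1.   0.99 0.96 0.94 0.93 0.93 0.86 0.71 0.58 0.45]
3.14 0 errs [0. 0. 0. 0. 0. 0. 0. 0. 0. 0. 0. 0. 0.] m [0.8  0.82 0.83 0.84 0.85 0.85 0.86 0.85 0.85 0.84 0.65 0.47 0.33]
3.14 0.3 errs [0. 0. 0. 0. 0. 0. 0. 0. 0. 0. 0. 0. 0.] m [0.58 0.59 0.61 0.62 0.62 0.63 0.63 0.62 0.62 0.61 0.54 0.32 0.15]
3.14 0.6 errs [0. 0. 0. 0. 0. 0. 0. 0. 0. 0. 0. 0. 7.] m [0.38 0.39 0.39 0.4  0.4  0.4  0.4  0.4  0.39 0.39 0.33 0.05 0.  ]
```

```bash
cat > p3.py <<'E'
from plan import *
for psi in [-.9,-.6,-.4,-.2,0]:
    P=[(th,min(th,1.57),psi,150,13,-55) for th in np.linspace(1.57,-.03,17)]
    q0=np.array([-.3,.3,1.7,-.3,1.1,0]); o=run(P,q0=q0,roll=-np.pi/2,verbose=False); print(psi,"errs",np.array([a[1] for a in o]).round(0),"m",np.array([np.minimum(x[0]-LO,HI-x[0]).min() for x in o]).round(2)); print(o[-1][0], o[-1][3][[2,4]].round(0).tolist())
E
python3 p3.py
```

```text
-0.9 errs [0. 0. 0. 0. 0. 0. 0. 0. 0. 0. 0. 0. 0. 0. 0. 0. 0.] m [0.36 0.36 0.37 0.37 0.36 0.35 0.34 0.33 0.31 0.29 0.27 0.25 0.22 0.19
 0.16 0.13 0.1 ]
[ 0.15  1.35  0.71 -0.75  2.53  2.52] [[431.0, 123.0, 382.0], [818.0, 211.0, 63.0]]
-0.6 errs [0. 0. 0. 0. 0. 0. 0. 0. 0. 0. 0. 0. 0. 0. 0. 0. 0.] m [0.63 0.64 0.65 0.65 0.64 0.63 0.61 0.59 0.57 0.54 0.49 0.44 0.39 0.35
 0.3  0.24 0.19]
[ 0.25  1.28  0.87 -0.92  2.35  2.43] [[408.0, 164.0, 412.0], [757.0, 283.0, 61.0]]
-0.4 errs [0. 0. 0. 0. 0. 0. 0. 0. 0. 0. 0. 0. 0. 0. 0. 0. 0.] m [0.83 0.84 0.84 0.84 0.77 0.71 0.64 0.59 0.53 0.47 0.42 0.37 0.32 0.27
 0.21 0.16 0.1 ]
[ 0.31  1.23  0.99 -1.01  2.22  2.41] [[390.0, 187.0, 437.0], [705.0, 320.0, 60.0]]
-0.2 errs [0. 0. 0. 0. 0. 0. 0. 0. 0. 0. 0. 0. 0. 0. 0. 0. 0.] m [0.99 0.98 0.91 0.82 0.74 0.67 0.59 0.52 0.46 0.4  0.34 0.29 0.23 0.18
 0.13 0.08 0.02]
[ 0.37  1.17  1.13 -1.09  2.09  2.42] [[369.0, 206.0, 462.0], [648.0, 345.0, 59.0]]
0 errs [ 0.  0.  0.  0.  0.  0.  0.  0.  0.  0.  0.  0.  0.  0.  0.  2. 10.] m [0.84 0.83 0.83 0.8  0.71 0.61 0.53 0.45 0.38 0.31 0.25 0.2  0.14 0.09
 0.04 0.   0.  ]
[ 0.43  1.09  1.27 -1.11  1.96  2.46] [[344.0, 219.0, 493.0], [592.0, 363.0, 72.0]]
```

```bash
cat > traj.py <<'E'
from plan import *
H=15.
def sweep(th,psi0=-.4,rA=138,rB=156,x=-55,h=H):
    s=np.clip(th/np.pi,0,1); rc=rA+(rB-rA)*s
    tilt=np.clip(th,.12,1.57); psi=psi0*(1-np.clip((th-.6)/1.4,0,1))
    k=np.array([0,np.sin(th),-np.cos(th)]); rad=np.array([0,np.cos(th),np.sin(th)])
    if th<=np.pi/2: tip=rc*rad+(2+h)*k
    else: tip=rc*rad+2*k+np.array([0,h,0])
    tip=tip+[x,0,86]
    R=frame(tilt,psi,-np.pi/2); return tip,R
def tcp(tip,R,L=25): return world(tip)-L*R[:,2]
if __name__=="__main__":
    W=np.load("W.npy"); print("box",W[300,20],W[380,20],W[330,44],"pot",W[340,620])
    q=np.array([.31,1.23,.99,-1.0,2.2,2.4]); tip,R=sweep(-.05)
    Ls=[]
    back=-S.T@R[:,2]
    for dz,db in [(150,130),(0,130),(0,0)]:
        t=tip+db*back+[0,0,dz]; q,e,er=ik(tcp(t,R),R,q,v); print("pre",t,q,round(e,2),np.minimum(q-LO,HI-q).min(),fk(q,v,True)[2][[2,4,6]].round(0).tolist()); Ls.append(q)
    np.save("pre.npy",Ls)
    for th in np.linspace(-.05,3.16,14):
        tip,R=sweep(th); q,e,er=ik(tcp(tip,R),R,q,v); print(round(th,2),tip.round(0),q,round(e,2),np.minimum(q-LO,HI-q).min().round(2),"wrist",fk(q,v,True)[2][4].round(0))
    # transit
    s=np.array(sensors.read_state()['q']); hi=s.copy(); hi[1]-=.6
    pq=Ls[0]
    m=pq.copy(); m[1]=.3
    for a,b in [(s,hi),(hi,m),(m,pq)]:
        print("leg")
        for u in np.linspace(0,1,7):
            P=fk(a+(b-a)*u,v,True)[2]; T=fk(a+(b-a)*u,v); tp=T[0]+25*T[1][:,2]; print("  elbow",P[2].round(0),"wrist",P[4].round(0),"tip",tp.round(0))
E
python3 traj.py
```

```text
box [352.57 502.67  66.29] [201.35 502.39  57.68] [283.35 489.35   2.6 ] pot [ 313.89 -577.76  142.38]
pre [ -4.38 255.85 226.46] [ 0.4   1.12  0.7  -1.1   2.4   2.05] 0.0 0.011993722081689917 [[356.0, 212.0, 479.0], [768.0, 417.0, 261.0], [624.0, 166.0, 229.0]]
pre [ -4.38 255.85  76.46] [ 0.4   1.34  0.62 -0.98  2.33  2.21] 0.0 0.1277241058956624 [[386.0, 225.0, 387.0], [768.0, 417.0, 111.0], [624.0, 166.0, 79.0]]
pre [-55.   136.98  62.12] [ 0.3   1.15  1.05 -0.92  2.12  2.39] 0.0 0.19190728739737484 [[380.0, 176.0, 469.0], [704.0, 305.0, 97.0], [559.0, 55.0, 65.0]]
-0.05 [-55. 137.  62.] [ 0.3   1.15  1.05 -0.92  2.12  2.39] 0.0 0.19 wrist [704. 305.  97.]
0.2 [-55. 140.  97.] [ 0.3   1.06  1.1  -0.89  2.1   2.35] 0.0 0.22 wrist [704. 304. 153.]
0.44 [-55. 134. 131.] [ 0.26  0.88  1.18 -0.76  1.99  2.24] 0.0 0.35 wrist [700. 276. 256.]
0.69 [-55. 120. 163.] [ 0.2   0.7   1.27 -0.63  1.88  2.1 ] 0.0 0.48 wrist [687. 228. 351.]
0.94 [-55.  99. 192.] [ 0.11  0.52  1.37 -0.51  1.73  1.94] 0.0 0.6 wrist [657. 161. 435.]
1.18 [-55.  70. 214.] [-0.02  0.36  1.45 -0.35  1.62  1.75] 0.0 0
[... 1620 characters left out ...]
9.]
  elbow [ 43.  50. 737.] wrist [519. -22. 903.] tip [ 453. -198.  649.]
  elbow [ 78.  65. 730.] wrist [549. 139. 908.] tip [481. -66. 677.]
  elbow [102. 105. 717.] wrist [525. 315. 907.] tip [466.  84. 700.]
leg
  elbow [102. 105. 717.] wrist [525. 315. 907.] tip [466.  84. 700.]
  elbow [155. 128. 695.] wrist [599. 346. 818.] tip [515. 104. 632.]
  elbow [206. 149. 665.] wrist [660. 372. 719.] tip [554. 121. 558.]
  elbow [252. 168. 627.] wrist [709. 392. 612.] tip [584. 134. 479.]
  elbow [293. 186. 583.] wrist [743. 407. 498.] tip [604. 142. 397.]
  elbow [328. 200. 533.] wrist [763. 415. 381.] tip [613. 146. 312.]
  elbow [356. 212. 479.] wrist [768. 417. 261.] tip [611. 145. 226.]
```

```bash
cat > go1.py <<'E'
from traj import *
ctrl.gripper_to(0,force=30)
L=ctrl.tcp_to_tips; s=sensors.read_state(); print("tips",L,s['grip_width'],s['t'])
tip,R=sweep(-.05); back=-S.T@R[:,2]
q=np.array([.38,1.12,.75,-1.08,2.37,2.1]); t1=tip+90*back
qa,e,_=ik(tcp(t1+[0,0,150],R,L),R,q,v); print(qa,e,np.minimum(qa-LO,HI-qa).min())
qs=np.array(s['q']); hi=qs.copy(); hi[1]-=.6; m=qa.copy(); m[1]=.3
ctrl.set_joints(hi); ctrl.set_joints(m); ctrl.set_joints(qa)
ctrl.move_l(tcp(t1,R,L),R,vel=120)
s=sensors.read_state(); print(s['t'],s['q'],s['eef_pos'],s['force'])
for n in ["side","top"]:
    p,d=optics.grab_frame(n); cv2.imwrite(f"pics/{n}1.png",p[:,:,::-1])
E
sed -i '1i import cv2' go1.py; python3 go1.py; python3 -c "
import cv2
a=cv2.imread('pics/side1.png')[120:300,160:460]; cv2.imwrite('pics/side1c.png',cv2.resize(a,None,fx=2.6,fy=2.6,interpolation=2)) "
```

```text
tips 25.0 0.2239501808621834 0.8667
[ 0.37  1.05  0.85 -1.05  2.34  2.12] 2.936803009104597e-12 0.059393351230554225
7.4833 [ 0.37  1.27  0.78 -0.94  2.26  2.28] [604.5  132.24  75.99] [-0.36  0.4  -0.31]
```

View pics/side1c.png

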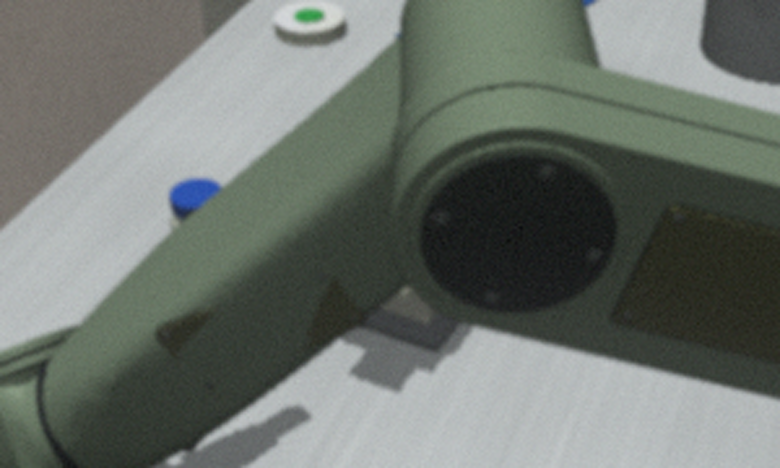

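View pics/top1.png

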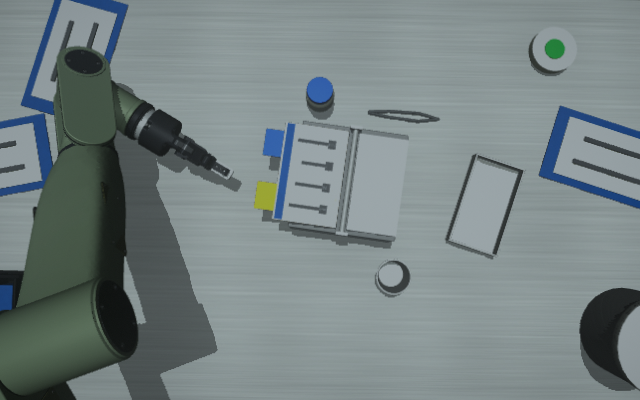

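The top view shows the closed fingertips at (232,174), pointing at the yellow tab (265,196) and clear of the blue one. The arm blocks the side view, which shows nothing useful. Next I'll insert the fingertips and lift a little.

```bash
cat > go2.py <<'E'
from traj import *
import cv2
tip,R=sweep(-.05)
print(ctrl.move_l(tcp(tip,R),R,vel=60,threshold=4))
f0=np.array(sensors.read_state()['force']);print(f0)
for th in [0.02,.08,.14,.2,.28,.36,.44]:
    tip,R=sweep(th); hit=ctrl.move_l(tcp(tip,R),R,vel=50,threshold=10)
    s=sensors.read_state(); print(th,hit,s['t'],s['force']-f0)
    if hit: break
for n in ["top","wrist"]:
    p,d=optics.grab_frame(n); cv2.imwrite(f"pics/{n}2.png",p[:,:,::-1])
E
python3 go2.py
```

```text
False
[0.29 0.52 0.11]
0.02 False 9.575 [-1.06  0.08  1.57]
0.08 False 9.8917 [-0.47 -0.37  0.36]
0.14 False 10.2167 [ 0.45 -0.59  1.07]
0.2 False 10.5667 [-0.3  -0.52 -0.65]
0.28 False 10.975 [-0.66 -0.02  0.49]
0.36 False 11.3917 [-1.31 -0.71 -0.51]
0.44 False 11.8083 [-1.39 -1.84 -1.36]
```

View pics/top2.png

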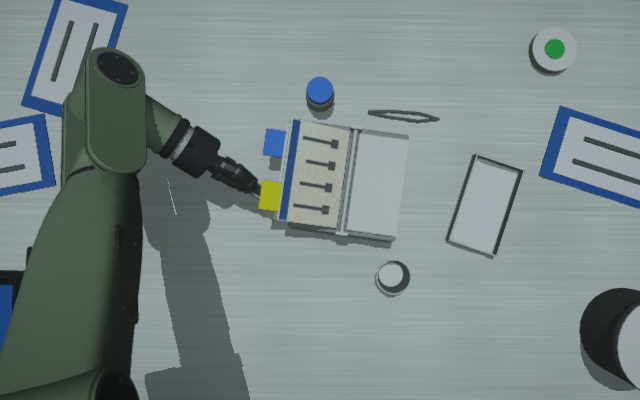

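View pics/wrist2.png

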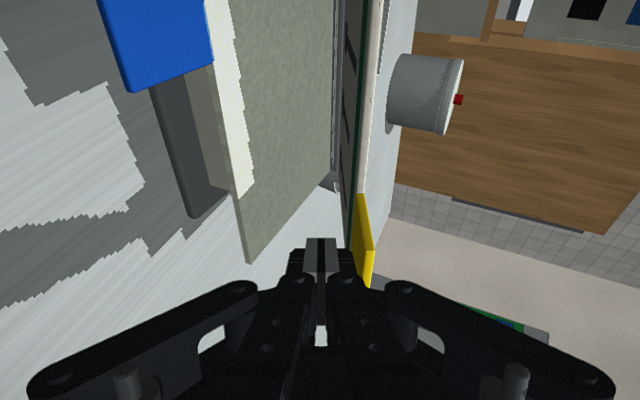

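The wrist view shows the leaf raised, its yellow tab edge at (363,240) resting against the fingers at (322,255). The lower leaf and blue tab (155,45) are still flat. Continuing the sweep.

```bash
cat > go3.py <<'E'
from traj import *
import cv2
np.set_printoptions(precision=1,suppress=True)
for th in np.arange(.55,1.96,.14):
    tip,R=sweep(th); hit=ctrl.move_l(tcp(tip,R),R,vel=70,threshold=15)
    s=sensors.read_state(); print(th.round(2),hit,s['t'],s['force'])
    if hit: break
for n in ["top","wrist"]:
    p,d=optics.grab_frame(n); cv2.imwrite(f"pics/{n}3.png",p[:,:,::-1])
E
python3 go3.py
```

```text
0.55 False 12.3167 [ 0.1  0.7 -0.2]
0.69 False 12.8 [ 0.1  0.4 -0.8]
0.83 False 13.2833 [ 0.3 -0.5 -1. ]
0.97 False 13.775 [-0.3  0.3  0. ]
1.11 False 14.2667 [ 0.5 -0.1 -1.1]
1.25 False 14.7583 [ 0.5 -0.1  0.1]
1.39 False 15.25 [ 0.6 -0.4  0.3]
1.53 False 15.7417 [-0.2  0.2  0.6]
1.67 False 16.2 [ 0.   0.1 -0.3]
1.81 False 16.65 [ 0.2 -0.6 -0.1]
1.95 False 17.1 [0.5 0.7 1.1]
```

View pics/top3.png

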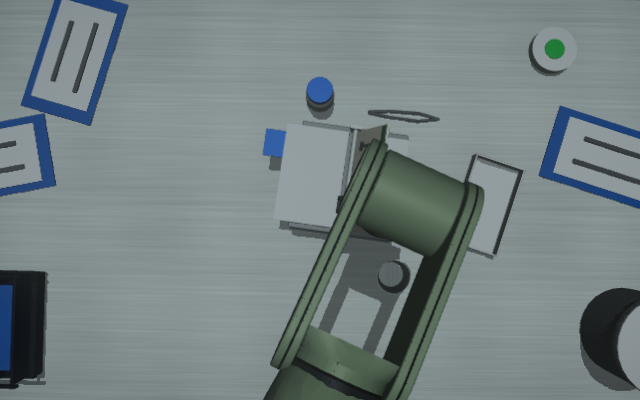

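View pics/wrist3.png

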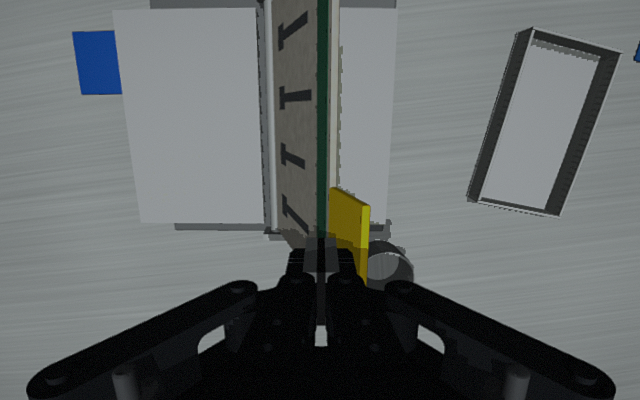

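The wrist view shows the leaf just past upright, its outer edge at about (322,120) beyond the spine (268,120). The yellow tab (350,225) is on the fingers, and the lower leaf with its blue tab (98,62) is flat. Next I'll go over and press.

```bash
cat > go4.py <<'E'
from traj import *
import cv2
np.set_printoptions(precision=1,suppress=True)
for th in np.arange(2.08,3.04,.12):
    tip,R=sweep(th); hit=ctrl.move_l(tcp(tip,R),R,vel=70,threshold=12)
    s=sensors.read_state(); print(th.round(2),hit,s['t'],s['force'])
    if hit: break
f0=np.array(s['force'])
tip,R=sweep(np.pi); tip[2]=80
hit=ctrl.move_l(tcp(tip,R),R,vel=25,threshold=12)
s=sensors.read_state(); print(hit,s['t'],s['force']-f0,"tipz",s['eef_pos'][2]-25)
ctrl.hold(.3); s=sensors.read_state(); print(s['force']-f0,s['eef_pos'][2]-25)
p,d=optics.grab_frame("wrist"); cv2.imwrite(f"pics/wrist4.png",p[:,:,::-1])
E
python3 go4.py
```

```text
2.08 False 17.625 [-0.  -0.7  0.7]
2.2 False 18.0333 [ 0.  -0.1 -0.1]
2.32 False 18.4417 [-0.2  0.2  0.1]
2.44 False 18.85 [0.  0.1 0.2]
2.56 False 19.2583 [ 0.3 -0.4 -0.2]
2.68 False 19.6667 [ 0.5 -0.1  0.3]
2.8 False 20.0833 [ 0.6 -0.1  0.6]
2.92 False 20.5 [ 0.2 -0.3 -0.2]
True 21.7583 [-1.8  1.2  5.9] tipz 87.98199535728128
[-1.6  1.3  6.2] 87.99090904625007
```

View pics/wrist4.png

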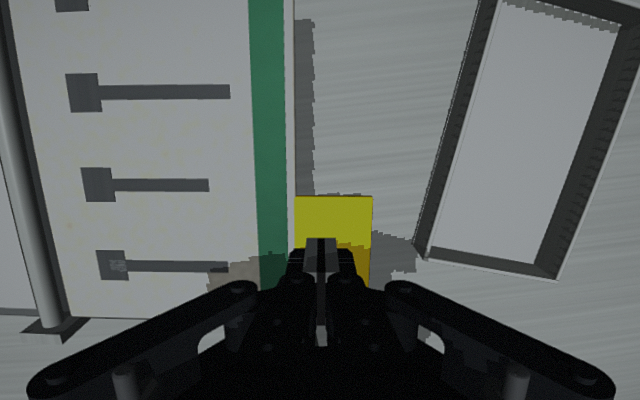

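The fingertips stopped at z = 88.0 mm, which is the height of a flat leaf's face. The wrist view shows the leaf flat with the yellow tab (333,235) under the tips. I'll press once more, lift straight up, retreat and check.

```bash
cat > go5.py <<'E'
from traj import *
import cv2
np.set_printoptions(precision=1,suppress=True)
s=sensors.read_state(); p=np.array(s['eef_pos'])
print(ctrl.move_l(p-[0,0,2.5],None,vel=15,threshold=12)); s=sensors.read_state(); print(s['force'],s['eef_pos'][2]-25)
ctrl.hold(.3)
ctrl.move_l(p+[0,0,30],None,vel=50); ctrl.move_l(p+[0,0,190],None,vel=150)
q=np.array(sensors.read_state()['q']); q[0]=-1.3;q[1]-=.3; ctrl.set_joints(q)
print(sensors.read_state()['t'],sensors.read_state()['eef_pos'])
for n in ["side","top"]:
    p,d=optics.grab_frame(n); cv2.imwrite(f"pics/{n}5.png",p[:,:,::-1]); np.save(f"{n}5.npy",d)
from u import bydepth
V,U=np.mgrid[0:400,0:640]; W=bydepth("top",np.c_[U.ravel(),V.ravel()],np.load("top5.npy")).reshape(400,640,3)
W0=np.load("W.npy")
st=(W-C)@S
for lo in range(-165,170,15):
    o=[]
    for a,b in [(-72,-30),(30,72)]:
        m=(st[...,0]>a)&(st[...,0]<b)&(abs(st[...,1]-lo)<4)&(st[...,2]>60); o.append(np.median(st[...,2][m]).round(1) if m.sum() else None)
    print(lo,o,end=' | ')
E
python3 go5.py;python3 -c "
import cv2
a=cv2.imread('pics/side5.png')[120:300,160:460]; cv2.imwrite('pics/side5c.png',cv2.resize(a,None,fx=2.6,fy=2.6,interpolation=2)) "
```

```text
True
[-2.1  0.   6.1] 88.01541346023632
26.125 [ 225.4 -486.9  465.4]
-165 [np.float64(89.1), None] | -150 [np.float64(89.2), None] | -135 [np.float64(89.3), None] | -120 [np.float64(89.7), np.float64(90.0)] | -105 [np.float64(89.3), np.float64(89.5)] | -90 [np.float64(89.0), np.float64(89.4)] | -75 [np.float64(89.1), np.float64(89.4)] | -60 [np.float64(89.4), np.float64(89.3)] | -45 [np.float64(89.2), np.float64(88.9)] | -30 [np.float64(89.3), np.float64(89.6)] | -15 [np.float64(89.2), np.float64(88.7)] | 0 [np.float64(91.7), np.float64(91.4)] | 15 [np.float64(82.2), np.float64(83.4)] | 30 [np.float64(83.0), np.float64(83.4)] | 45 [np.float64(82.9), np.float64(83.4)] | 60 [np.float64(83.4), np.float64(83.4)] | 75 [np.float64(83.1), np.float64(83.5)] | 90 [np.float64(83.0), np.float64(83.5)] | 105 [np.float64(83.3), np.float64(83.5)] | 120 [np.float64(83.5), np.float64(83.3)] | 135 [None, np.float64(82.9)] | 150 [None, np.float64(83.3)] | 165 [None, np.float64(83.0)] |
```

View pics/top5.png

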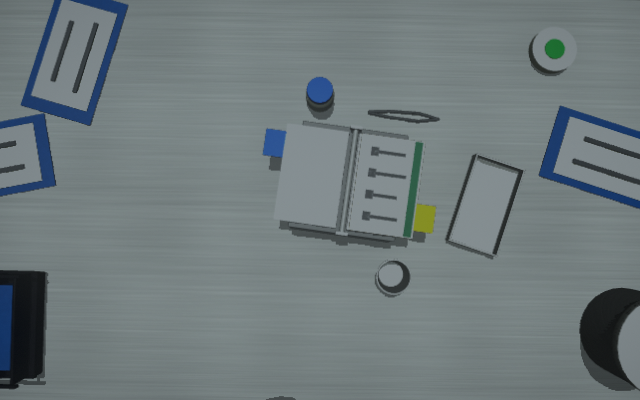

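View pics/side5c.png

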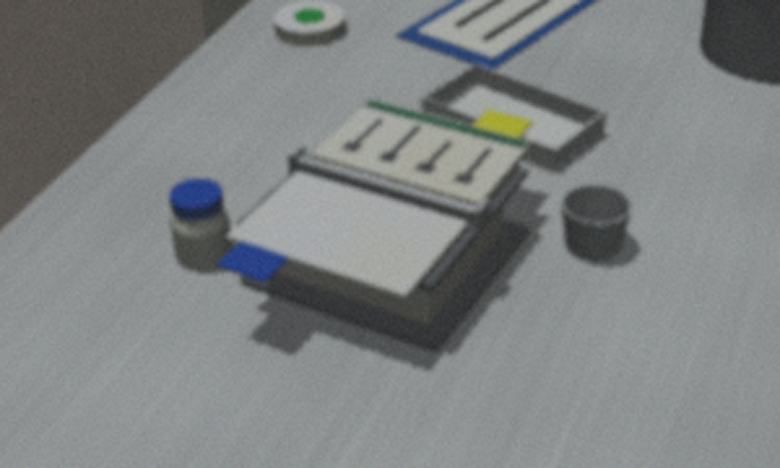

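The leaf reads level at 89 mm right across, including the tab at (425,219). The lower leaf is level at 83 mm with its blue tab at (273,142), and the cup, jar, tray and forceps are at the same pixels as before. Handing in.

```bash
python3 -c "
from plant import ctrl
ctrl.finish_job()"
```

```text
the job is handed in; nothing more can be done
```

The top leaf is turned over and lying flat on the other side, and I handed the job in at about 26 s of the 48 s limit.

**What I did:** With the gripper closed, I slid the fingertips under the yellow tab. I swept the leaf up and over the spine in one slow, continuous push, without gripping it. I then pressed it down until it stopped firmly, with about 6 N held on it, and retreated well clear.

**Last checks:**
- **Top leaf:** The fingertips stopped at 88.0 mm, which is the height of a flat leaf. The top camera's depth reads about 89 mm all the way from hinge to tab, so it is level; that camera was reading about 1 mm high throughout.
- **Lower leaf:** It reads about 83 mm, level, and the blue tab has not moved.
- **Cup, jar, tray and forceps:** They appear at the same places in the before and after top views.
- **Forces:** Every reading I took during the push stayed within a few newtons, and none of the push's force limits tripped before the final press.

No check failed. The arm blocked the side camera during the approach, so I relied on the top and wrist cameras for that part.

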